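# Clamp the maple block in the jig with the T-key

### The job

Take the red-handled T-key from its wooden stand, feel its wings fully home into the keyhole of the blue lock housing, and turn it clockwise (seen from above) until the jaw holds the maple block firmly against the fence, without crushing the wood. Leave the key standing home in the lock, let go, and leave the jars, tools and blocks around alone.

Things in the scene. Friction and masses are not known exactly. Their poses are not given: they have to be found in the camera images.
- key_grip (a point): Centre of the red cross-handle of the T-key (about 0.2 kg): a bar 84 mm long along this frame's x, 20 mm wide along y, 16 mm high. A steel shank 16 mm thick goes down from it to the tip, 106 mm below this point. The key starts upright in the stand, its tip 26 mm over the bench; lift it 40 mm to clear the stand.
- key_tip (a point): Centre of the key's lower end, axes as key_grip. The last 6 mm taper from 16 to 9 mm diameter. Two flat wings on the shank, in line with the handle bar (along x), measure 28 mm over both tips and 6 mm in thickness, and occupy 20 to 32 mm above this point.
- stand: Fixed dark wooden key stand on the wool mat, 70 x 70 mm, its top 60 mm over the bench, origin under its centre (6 mm over the bench); the key's hole is at its centre.
- jig: Fixed clamping jig, bedded in the wool mat; origin 6 mm over the bench. Aluminium bed 110 mm (x) by 184 mm (y), its top 14 mm over the bench. On it along y: the blue lock housing (68 x 68 mm, top 63 mm over the bench, centre at y = -47 mm), the steel jaw (88 mm long along x, top 48 mm over the bench), the maple block and the fence. A lamp cord hangs over the bench right of the mat.
- keyhole (a point): Centre of the 34 mm round window in the housing's top, 63 mm over the bench; axes as the jig's. The key goes in straight down. With its tip in the cylinder's round hole the wings land on the brass face, key tip 30 mm below this point, unless in line with the slot to about 0.1 rad; in line they drop 18 mm further: home, tip 48 mm below this point.
- cylinder_face (a point): Centre of the brass cylinder's face, 10 mm below the window; axes as the jig's (fixed, does not turn). Round hole 18 mm wide, and across it a slot 32 x 10 mm, 18 mm deep. Slot direction not given, feel for it: it starts along the jig's x or up to 0.65 rad clockwise of it seen from above. Turning takes 0.2 N m, so light pressing does not turn it.
- work_block: Maple block, 76 mm along the jig's x, 44 mm along y, 28 mm high, lying loose between jaw and fence; origin under its centre. Once caught, the key's resistance rises steeply from about 0.3 N m; at 0.5 to 0.7 N m the block is held firmly (about 20 to 30 N), and friction keeps it so. More than 100 N (1.5 N m) crushes it.
- varnish_jar: Bystander: brown jar with black lid, 56 mm wide, 87 mm high; origin under its centre.
- spirit_jar: Bystander: clear jar with ochre lid, 52 mm wide, 102 mm high; origin under its centre.
- spool_clamp: Bystander: small wooden spool clamp, 95 mm long, 27 mm thick, lying.
- beeswax: Bystander: yellow wax block, 30 x 50 x 22 mm.
- hammer: Bystander: small hammer, 228 mm long, lying.
- cork_block: Bystander: cork sanding block, 45 x 70 x 30 mm.
- fence: Fixed steel fence of the jig, 90 x 16 x 34 mm, top 48 mm over the bench; origin under its centre; the block lies on its -y side (jig axes). Turning clockwise slides the jaw to the jig's +y, 12 mm per rad; it has the block against the fence when the slot is about 1.4 rad clockwise of the jig's x. The key has up to 0.2 rad of play in the slot, so the handle goes to 1.4 to 1.65 rad.

How it is judged:
By the outcome, as a careful person would: the job done as asked, in the order asked, and still so for the second after the job is handed in, with the robot touching nothing.
It also fails if it takes over 61 s, if anything falls off the work surface, if the arm or the gripper's body presses on something with over 40 N, if the wrist force passes 120 N, or if a joint passes its speed limit or range.

### The arm

A 6-joint arm with a two-finger parallel gripper is mounted at the origin on a cart in front of the work surface, level with it; the furniture and walls round the work are solid. World frame = base frame: x ahead of the robot, y to its left, z up, the work surface at z = 0. Lengths are in mm, angles in rad, forces in N, time in s.
With the tool pointing down it reaches from about 275 to 825 mm from the base axis. Payload 5.2 kg.
Tool frame: the origin (TCP) lies between the finger pads; the fingertips stand finger_overhang ahead of it and the grasp point (between the pads) lies 11 mm behind it (finger_overhang is the distance from the TCP to the fingertips, in mm); z points along the fingers, y is the line along which they close (so a half turn about z gives the same grasp; the last joint's range is limited). The gripper opens to 93 mm and grips with 3 to 60 N. Pads are 15 mm wide; open, the fingers measure 128 mm over their backs; the gripper's body (75 mm by 188 mm) begins 65 mm behind the grasp point.
Start: joints at [-1.548, 0.259, 1.535, -0, 1.348, -0.203], TCP at [123.158, -536.038, 226.653] pointing down, gripper open.
Joint ranges: [-3.14, 3.14], [-0.91, 2.08], [0.19, 2.58], [-1.22, 4.36], [0.22, 2.71], [-3.12, 3.12]. Speed limits (rad/s): [2.57, 2.57, 3.14, 3.14, 3.14, 3.14].

### API

Orientations are given as a rotation vector (axis times angle).
In Python, from workcell import read_state, camera, hand_in, finger_overhang gives the robot as it stands. The module is installed in compiled form; this text tells all that it offers.
- The arm moves only by the shell command python3 -m handwheel 'ROWS' [OPENING] [FORCE]. ROWS is JSON, a list of rows, each a list of 2 entries, a list of its own where there are three numbers: the shift along the tool's x, y, z normalised to -1 to 1, where 1 is 0.02 m, then the turn, a rotation vector about the tool's x, y, z normalised to -1 to 1, where 1 is 8 degrees. In form: [[[tx, ty, tz], [ax, ay, az]], ...]. A call has exactly 10 rows; each row shifts and turns the commanded pose from where the row before left it, along the tool's axes as they then stand; what a row does not reach is not made up. A row lasts 1/8 s, in which the tool goes at most 62.5 mm and 10.7 degrees, less where a joint would pass 70% of its speed; a pose out of reach is approached as far as the arm can. A call with a number of a shift or a turn outside -1 to 1 is refused whole. A call with a gripper value outside its range is refused whole. OPENING is the opening, from -1 (shut) to 1 (fully open), set as the call begins (- or left out, the last holds). The fingers move at their own pace and stop on an object; FORCE is the grip in N (left out, the last holds). Time passes only in rows, so rows that do not move let the fingers close, or fill a call up. It gives the time, the measured TCP pose, the force, the opening and the grip force at its end, in the units of the state.
- read_state(): the state, without advancing time (a new reading comes with each control period).
- camera(name): name is "side" or "top"; returns a dict with "color" (420x560x3 uint8, blue, green, red), "camera_matrix" (3x3 intrinsics, pixels), "R" (3x3) and "t" (3): a world point X has camera coordinates R X + t. Camera axes: x right, y down, z forward; pixel columns grow to the right and rows downward; lengths in mm; the calibration is good to about 2 mm. A picture is of the moment at which its call begins. There is no depth.
- hand_in(): hands the job in; it is judged then, once.
The state is a dict: "time": time; "joints": joint angles; "qd": joint speeds; "tau": joint torques, N m; "eef_pos": TCP position; "eef_rot": TCP orientation; "wrist_force": force on the tool from outside, world axes, zero at the start; "ft_torque": the same for the moment, N m; "opening": finger opening in mm; "grasp_force": force on a finger pad.
Only numpy, scipy, OpenCV 4.12 (cv2) and the standard library are available. Lean on these libraries where they do the work, as an engineer would, in place of code of your own. Each camera call takes 0.05 s, during which the arm holds its last target. There are 200 camera calls.

## Working session

There is one attempt and no reset: what is moved stays moved. The work goes in short steps, Python scripts to look and compute and a shell command to move; the robot and the scene stay as the last step left them, time stands still between calls to the robot, and variables do not carry over. Pictures are saved under pics/ and viewed, at most 10 in all, crops included, and the job is handed in when it is done.

```bash
mkdir -p pics
python3 - <<'E'
from workcell import *
import cv2,numpy as np
s=read_state()
for k in s: print(k,np.round(s[k],3))
print(finger_overhang)
for n in("side","top"):
    c=camera(n); cv2.imwrite(f"pics/{n}0.png",c["color"]); np.savez(f"{n}.npz",**c)
    R=np.array(c["R"]);print(n,-R.T@np.array(c["t"]),R.round(2).tolist(),np.array(c["camera_matrix"]).round(1).tolist())
E
```

```text
time 0.0
joints [-1.548  0.259  1.536 -0.     1.348 -0.203]
qd [-0.     0.     0.001  0.001 -0.     0.001]
tau [ 1.000e-03 -4.373e+01 -2.840e+01  7.200e-02  4.200e-02 -0.000e+00]
eef_pos [ 123.124 -535.497  225.833]
eef_rot [-3.12  -0.354 -0.   ]
wrist_force [ 1.142 -0.187  0.552]
ft_torque [ 0.003 -0.011  0.041]
grasp_force 0.0
opening 93.05
8.0
side [  70.54179992 1013.30808934  888.37235877] [[-0.88, -0.47, 0.02], [-0.3, 0.53, -0.79], [0.36, -0.7, -0.61]] [[440.0, 0.0, 276.7], [0.0, 440.0, 212.5], [0.0, 0.0, 1.0]]
top [ 389.42011828  124.54703832 1301.21978622] [[0.02, -1.0, -0.0], [-0.99, -0.02, -0.13], [0.13, 0.01, -0.99]] [[497.3, 0.0, 282.8], [0.0, 497.3, 213.1], [0.0, 0.0, 1.0]]
```

View pics/side0.png

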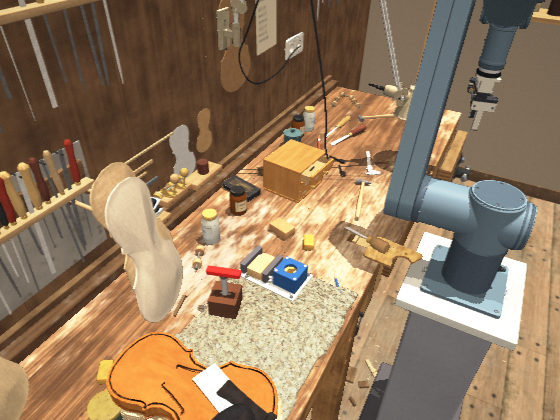

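View pics/top0.png

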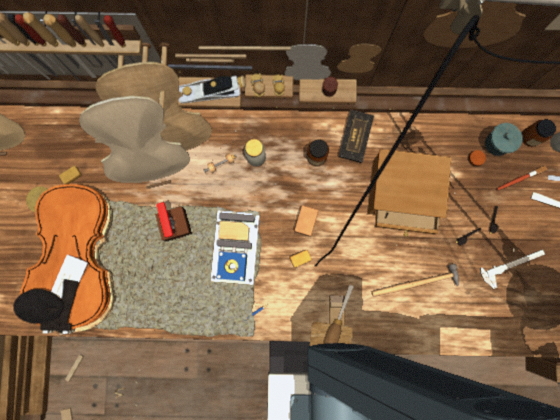

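```bash
cat > h.py <<'E'
import numpy as np,cv2
from scipy.spatial.transform import Rotation as Ro
def load(n):
    d=np.load(n+".npz"); return {k:d[k] for k in d}
def ray(c,p):
    R=c["R"];d=R.T@np.linalg.inv(c["camera_matrix"])@np.array([p[0],p[1],1.]); return -R.T@c["t"],d/np.linalg.norm(d)
def plane(c,p,z):
    o,d=ray(c,p); return o+d*(z-o[2])/d[2]
def tri(c1,p1,c2,p2):
    o1,d1=ray(c1,p1);o2,d2=ray(c2,p2)
    s=np.linalg.lstsq(np.c_[d1,-d2],o2-o1,rcond=None)[0]
    a,b=o1+d1*s[0],o2+d2*s[1]; return (a+b)/2,np.linalg.norm(a-b)
def proj(c,X):
    p=c["camera_matrix"]@(c["R"]@np.array(X,float)+c["t"]); return p[:2]/p[2]
E
python3 - <<'E'
from h import *
s,t=load("side"),load("top")
cv2.imwrite("pics/topc.png",cv2.resize(t["color"][190:300,145:345],None,fx=4,fy=4,interpolation=cv2.INTER_CUBIC)[:600,:800])
cv2.imwrite("pics/sidec.png",cv2.resize(s["color"][200:350,180:380],None,fx=4,fy=4,interpolation=cv2.INTER_CUBIC)[:600,:800])
# red handle
for n,c,box in(("top",t,(190,250,150,200)),("side",s,(250,300,195,250))):
    h=cv2.cvtColor(c["color"],cv2.COLOR_BGR2HSV);m=(((h[...,0]<6)|(h[...,0]>174))&(h[...,1]>190)&(h[...,2]>110)).astype(np.uint8)
    k=np.zeros_like(m);k[box[0]:box[1],box[2]:box[3]]=m[box[0]:box[1],box[2]:box[3]]
    cs=max(cv2.findContours(k,0,1)[0],key=cv2.contourArea)
    print(n,cv2.contourArea(cs),cv2.minAreaRect(cs))
# blue housing top
h=cv2.cvtColor(t["color"],cv2.COLOR_BGR2HSV);m=cv2.inRange(h,(100,150,60),(125,255,255));m[:, :205]=0;m[:,255:]=0
cs=max(cv2.findContours(m,0,1)[0],key=cv2.contourArea);r=cv2.minAreaRect(cs);print(r,[plane(t,p,63).round(1).tolist() for p in cv2.boxPoints(r)],plane(t,r[0],63))
E
```

```text
top 257.0 ((164.1908721923828, 219.71578979492188), (34.462379455566406, 8.889361381530762), 75.0685806274414)
side 247.5 ((223.45999145507812, 271.7799987792969), (33.37544631958008, 8.7681245803833), 8.130102157592773)
((231.52537536621094, 265.6446533203125), (26.503902435302734, 25.720186233520508), 4.085616588592529) [[389.8, 290.8, 63.0], [453.1, 288.6, 63.0], [449.8, 222.7, 63.0], [386.5, 225.4, 63.0]] [419.69226085 256.87065678  63.        ]
```

View pics/topc.png

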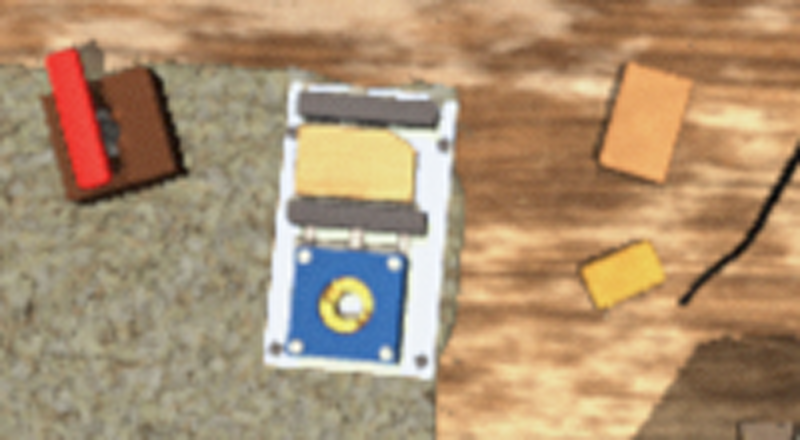

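View pics/sidec.png

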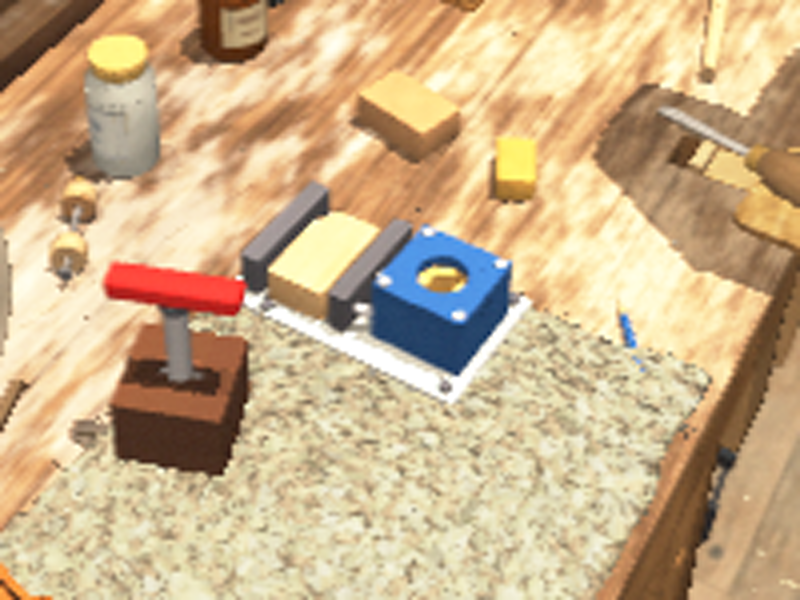

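Run:
```python
from h import *
s,t=load("side"),load("top")
print("key tri",tri(t,(164.19,219.72),s,(223.46,271.78)))
print("key top plane140",plane(t,(164.19,219.72),140))
r=cv2.boxPoints(((164.19,219.72),(34.46,8.89),75.07));P=[plane(t,p,138)for p in r];print(np.round(P,1).tolist())
r=cv2.boxPoints(((223.46,271.78),(33.38,8.77),8.13));print('side',r.round(1).tolist())
# window: non-blue area within the housing
for n,c,b in(("top",t,(246,286,214,252)),("side",s,(254,298,268,312))):
    h=cv2.cvtColor(c["color"],cv2.COLOR_BGR2HSV);y0,y1,x0,x1=b
    sc=8;big=cv2.resize(c["color"][y0:y1,x0:x1],None,fx=sc,fy=sc,interpolation=cv2.INTER_CUBIC)
    hb=cv2.cvtColor(big,cv2.COLOR_BGR2HSV);m=cv2.inRange(hb,(98,110,40),(128,255,255))
    cs,hi=cv2.findContours(m,cv2.RETR_CCOMP,cv2.CHAIN_APPROX_NONE)
    for k,q in enumerate(cs):
        if cv2.contourArea(q)>3000:
            R=cv2.minAreaRect(q);e=cv2.fitEllipse(q);f=lambda p:((p[0]+.5)/sc-.5+x0,(p[1]+.5)/sc-.5+y0)
            print(n,"hole" if hi[0][k][3]>=0 else "outer",cv2.contourArea(q)/64,"rect",f(R[0]),R[1:],"ell",f(e[0]),e[1],"->z63",plane(c,f(e[0]),63).round(1),plane(c,f(R[0]),63).round(1))
# jig plate mask edges (white) from top, z=14
m=(t["color"].min(2)>175).astype(np.uint8);m[:,:205]=0;m[:,265:]=0;m[:205]=0;m[290:]=0
m=cv2.morphologyEx(m,cv2.MORPH_CLOSE,np.ones((3,3)))
ps=cv2.findContours(m,0,1)[0];q=max(ps,key=cv2.contourArea);R=cv2.minAreaRect(q);bp=np.array([plane(t,p,14) for p in cv2.boxPoints(R)]);print("plate",R,bp.round(1).tolist(),bp.mean(0))
# cord
print("cord end?",[tri(t,a,s,b) for a,b in(((317,264),(343,162)),((317,264),(336,160)),((475,25),(308,0)))])
# template
print("tmpl",[tri(t,a,s,b) for a,b in(((110,75),(105,165)),((140,172),(160,320)))])
```

```text
key tri (array([522.14246022, 411.92714175, 133.70399879]), np.float64(1.534639058946907))
key top plane140 [522.12259546 410.72950954 140.        ]
[[558.9, 433.8, 138.0], [564.7, 413.7, 138.0], [486.1, 388.8, 138.0], [480.4, 408.7, 138.0]]
side [[206.3000030517578, 273.79998779296875], [207.60000610351562, 265.1000061035156], [240.60000610351562, 269.79998779296875], [239.39999389648438, 278.5]]
top outer 653.7421875 rect (231.41086387634277, 265.6478862762451) ((219.84397888183594, 214.47238159179688), 5.136378765106201) ell (231.81390190124512, 265.6892490386963) (233.65264892578125, 247.601318359375) ->z63 [419.6 256.2  63. ] [419.7 257.2  63. ]
top hole 174.265625 rect (231.06250190734863, 265.8125) ((114.55128479003906, 121.62235260009766), 45.0) ell (231.10736274719238, 265.8025493621826) (116.24864959716797, 122.4874496459961) ->z63 [419.3 257.9  63. ] [419.3 258.   63. ]
side outer 830.03125 rect (289.2841739654541, 274.0020523071289) ((265.8478698730469, 247.81155395507812), 25.60218620300293) ell (289.8628234863281, 274.6290988922119) (257.0794372558594, 272.9189758300781
[... 286 characters left out ...]
[416.4 261.7  63. ]
plate ((234.75820922851562, 247.1598663330078), (42.823402404785156, 71.3421630859375), 5.19442892074585) [[381.3, 315.5, 14.0], [565.6, 305.8, 14.0], [557.5, 194.1, 14.0], [373.6, 205.8, 14.0]] [469.49438033 255.32000572  14.        ]
cord end? [(array([399.9352739 ,  53.23500049, 289.8621075 ]), np.float64(43.893020922246514)), (array([408.88870649,  56.01354601, 293.19435452]), np.float64(25.078777232486676)), (array([ 669.64065669, -148.48539206,  642.91979887]), np.float64(146.29576072959213))]
tmpl [(array([772.70503648, 469.13881795, 384.09749138]), np.float64(2.2899006635427193)), (array([661.48116019, 516.77318164, -13.28169511]), np.float64(14.142347382133188))]
```

Run:
```python
from h import *
s,t=load("side"),load("top")
a=cv2.resize(t["color"][10:280,300:500],None,fx=2,fy=2);b=cv2.resize(s["color"][0:270,200:400],None,fx=2,fy=2)
cv2.imwrite("pics/cord.png",np.hstack([a,b])[:600,:800])
```

```text
(no output)
```

View pics/cord.png

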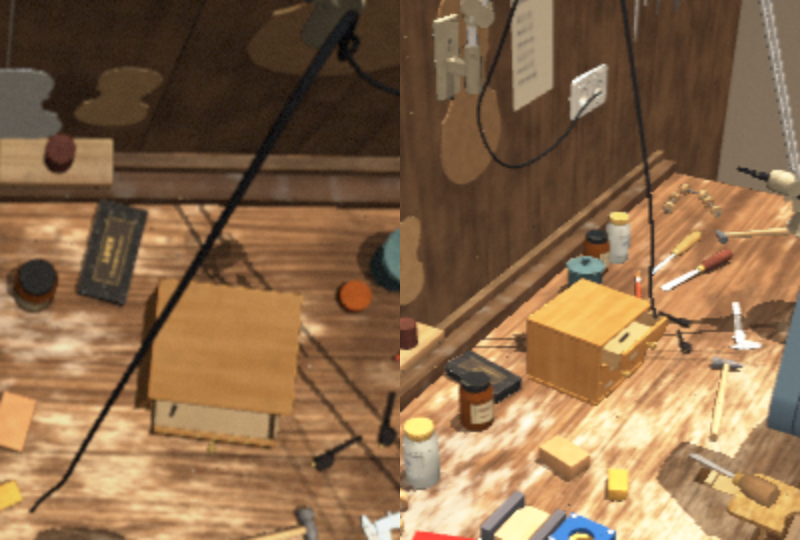

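Run:
```python
from h import *
s,t=load("side"),load("top")
for p in((316,265),(332,251),(380,170),(440,80),(475,25)):
    print(p,[(z,plane(t,p,z).round()[:2].tolist(),proj(s,plane(t,p,z)).round().tolist()) for z in(0,100,200,300,400,500,600,700,800,900,1000)])
```

```text
(316, 265) [(0, [427.0, 44.0], [318.0, 239.0]), (100, [424.0, 50.0], [321.0, 214.0]), (200, [421.0, 56.0], [324.0, 187.0]), (300, [419.0, 62.0], [327.0, 157.0]), (400, [416.0, 69.0], [331.0, 124.0]), (500, [413.0, 75.0], [335.0, 86.0]), (600, [410.0, 81.0], [340.0, 42.0]), (700, [407.0, 87.0], [345.0, -8.0]), (800, [404.0, 93.0], [352.0, -66.0]), (900, [401.0, 100.0], [359.0, -134.0]), (1000, [398.0, 106.0], [368.0, -215.0])]
(332, 251) [(0, [464.0, 2.0], [313.0, 227.0]), (100, [459.0, 12.0], [316.0, 204.0]), (200, [453.0, 21.0], [319.0, 178.0]), (300, [447.0, 31.0], [322.0, 149.0]), (400, [441.0, 40.0], [326.0, 117.0]), (500, [436.0, 49.0], [330.0, 80.0]), (600, [430.0, 59.0], [335.0, 38.0]), (700, [424.0, 68.0], [341.0, -10.0]), (800, [418.0, 77.0], [348.0, -67.0]), (900, [413.0, 87.0], [356.0, -134.0]), (1000, [407.0, 96.0], [365.0, -214.0])]
(380, 170) [(0, [683.0, -124.0], [272.0, 188.0]), (100, [660.0, -105.0], [275.0, 168.0]), (200, [638.0, -86.0], [279.0, 146.0]), (300, [615.0, -67.0], [284.0, 121.0]), (400, [593.0, -48.0], [289.0, 93.0]), (500, [570.0, -29.0], [294.0, 61.0])
[... 376 characters left out ...]
-162.0], [255.0, 69.0]), (500, [727.0, -130.0], [262.0, 41.0]), (600, [685.0, -98.0], [269.0, 8.0]), (700, [642.0, -67.0], [278.0, -30.0]), (800, [600.0, -35.0], [289.0, -77.0]), (900, [558.0, -3.0], [303.0, -134.0]), (1000, [516.0, 29.0], [319.0, -205.0])]
(475, 25) [(0, [1098.0, -390.0], [217.0, 131.0]), (100, [1044.0, -350.0], [221.0, 116.0]), (200, [990.0, -311.0], [226.0, 99.0]), (300, [935.0, -271.0], [231.0, 79.0]), (400, [881.0, -232.0], [237.0, 57.0]), (500, [826.0, -192.0], [244.0, 31.0]), (600, [772.0, -153.0], [252.0, 0.0]), (700, [717.0, -113.0], [261.0, -36.0]), (800, [663.0, -74.0], [273.0, -80.0]), (900, [608.0, -34.0], [288.0, -134.0]), (1000, [554.0, 5.0], [306.0, -203.0])]
```

```bash
python3 -m handwheel '[[[0.67,-1,0],[0,0,0]],[[0.67,-1,0],[0,0,0]],[[0.67,-1,0],[0,0,0]],[[0.67,-1,0],[0,0,0]],[[0.67,-1,0],[0,0,0]],[[0.67,-1,0],[0,0,0]],[[0.67,-1,0],[0,0,0]],[[0.67,-1,0],[0,0,0]],[[0.67,-1,0],[0,0,0]],[[0.67,-1,0],[0,0,0]]]'
python3 -m handwheel '[[[0.67,-1,0],[0,0,0]],[[0.67,-1,0],[0,0,0]],[[0.67,-1,0],[0,0,0]],[[0.67,-1,0],[0,0,0]],[[0.67,-1,0],[0,0,0]],[[0.67,-1,0],[0,0,0]],[[0.67,-1,0],[0,0,0]],[[0.67,-1,0],[0,0,0]],[[0.67,-1,0],[0,0,0]],[[0.67,-1,0],[0,0,0]]]'
python3 -c "
from workcell import *;print(read_state()['joints'])"
```

```text
time: 1.35
eef_pos: [209.5, -309.6, 226.7]
eef_rot: [3.121, 0.354, 0.0]
wrist_force: [-0.1, -0.3, 0.2]
opening: 93.0
grasp_force: 0.0
time: 2.6
eef_pos: [294.8, -84.7, 226.7]
eef_rot: [3.121, 0.354, 0.001]
wrist_force: [1.1, -0.7, -0.3]
opening: 92.9
grasp_force: 0.0
[-6.49553029e-01 -2.15305879e-01  2.02229731e+00  4.97227415e-06
  1.33407168e+00  6.95273457e-01]
```

```bash
python3 -m handwheel '[[[0.22,-0.97,0],[0,0,0]],[[0.22,-0.97,0],[0,0,0]],[[0.22,-0.97,0],[0,0,0]],[[0.22,-0.97,0],[0,0,0]],[[0.22,-0.97,0],[0,0,0]],[[0.22,-0.97,0],[0,0,0]],[[0.22,-0.97,0],[0,0,0]],[[0.22,-0.97,0],[0,0,0]],[[0.22,-0.97,0],[0,0,0]],[[0.22,-0.97,0],[0,0,0]]]'
python3 -m handwheel '[[[0.72,-0.6,0],[0,0,0]],[[0.72,-0.6,0],[0,0,0]],[[0.72,-0.6,0],[0,0,0]],[[0.72,-0.6,0],[0,0,0]],[[0.72,-0.6,0],[0,0,0]],[[0.72,-0.6,0],[0,0,0]],[[0.72,-0.6,0],[0,0,0]],[[0.72,-0.6,0],[0,0,0]],[[0.72,-0.6,0],[0,0,0]],[[0.72,-0.6,0],[0,0,0]]]'
python3 -m handwheel '[[[0.72,-0.6,0],[0,0,0]],[[0.72,-0.6,0],[0,0,0]],[[0.72,-0.6,0],[0,0,0]],[[0.72,-0.6,0],[0,0,0]],[[0.72,-0.6,0],[0,0,0]],[[0.72,-0.6,0],[0,0,0]],[[0.72,-0.6,0],[0,0,0]],[[0.72,-0.6,0],[0,0,0]],[[0.72,-0.6,0],[0,0,-0.3]],[[0.72,-0.6,0],[0,0,-0.3]]]'
python3 - <<'E'
from workcell import *
from h import *
for n in("side","top"):
    c=camera(n); cv2.imwrite(f"pics/{n}1.png",c["color"])
s=read_state();M=Ro.from_rotvec(s["eef_rot"]);print(s["joints"],M.as_matrix().round(3).tolist())
print("tool delta",M.inv().apply(np.array([522,411.5,121])-s["eef_pos"]))
a=cv2.imread("pics/top1.png")[130:280,120:320];b=cv2.imread("pics/side1.png")[150:350,130:330]
cv2.imwrite("pics/v1.png",np.hstack([cv2.resize(a,(400,300)),cv2.resize(b,(400,400))[:300]]) if 0 else np.hstack([cv2.resize(a,(400,300)),cv2.resize(b,(300,300))]))
E
```

```text
time: 3.85
eef_pos: [293.6, 113.8, 226.7]
eef_rot: [3.121, 0.354, 0.001]
wrist_force: [0.4, 1.0, -0.3]
opening: 92.8
grasp_force: 0.0
time: 5.1
eef_pos: [408.5, 262.9, 226.5]
eef_rot: [3.122, 0.354, -0.0]
wrist_force: [0.3, -0.2, -0.5]
opening: 92.8
grasp_force: 0.0
time: 6.35
eef_pos: [521.2, 412.6, 226.1]
eef_rot: [3.104, 0.486, -0.001]
wrist_force: [-0.2, 0.8, 0.2]
opening: 92.7
grasp_force: 0.0
[5.02617116e-01 4.68384180e-01 1.23026704e+00 2.45554034e-04
 1.44310924e+00 1.76284794e+00] [[0.952, 0.306, -0.0], [0.306, -0.952, 0.0], [-0.0, -0.0, -1.0]]
tool delta [8.86610110e-02 1.77918545e+00 1.04673379e+02]
```

View pics/v1.png

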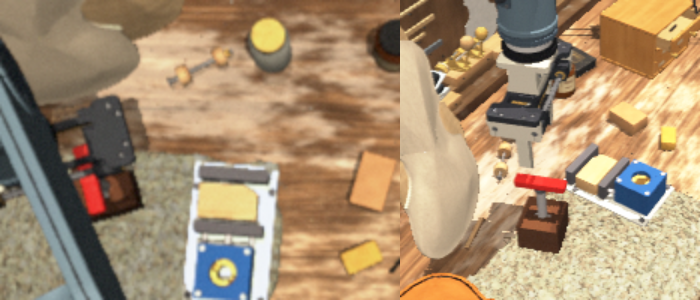

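```bash
python3 -m handwheel '[[[0,0.09,0.87],[0,0,0]],[[0,0,0.87],[0,0,0]],[[0,0,0.87],[0,0,0]],[[0,0,0.87],[0,0,0]],[[0,0,0.87],[0,0,0]],[[0,0,0.87],[0,0,0]],[[0,0,0],[0,0,0]],[[0,0,0],[0,0,0]],[[0,0,0],[0,0,0]],[[0,0,0],[0,0,0]]]'
python3 -m handwheel '[[[0,0,0],[0,0,0]],[[0,0,0],[0,0,0]],[[0,0,0],[0,0,0]],[[0,0,0],[0,0,0]],[[0,0,0],[0,0,0]],[[0,0,0],[0,0,0]],[[0,0,0],[0,0,0]],[[0,0,0],[0,0,0]],[[0,0,0],[0,0,0]],[[0,0,0],[0,0,0]]]' -1 50
```

```text
time: 7.7
eef_pos: [521.5, 410.1, 123.0]
eef_rot: [-3.104, -0.484, -0.002]
wrist_force: [-0.1, -0.9, 0.1]
opening: 93.1
grasp_force: 0.0
time: 8.95
eef_pos: [521.1, 409.8, 122.3]
eef_rot: [3.104, 0.484, 0.0]
wrist_force: [-0.9, -0.6, 0.1]
opening: 19.4
grasp_force: 50.0
```

```bash
python3 -m handwheel '[[[0,0,-0.5],[0,0,0]],[[0,0,-0.5],[0,0,0]],[[0,0,-0.5],[0,0,0]],[[0,0,-0.5],[0,0,0]],[[0,0,-0.5],[0,0,0]],[[0,0,-0.6],[0,0,0]],[[0,0,-0.6],[0,0,0]],[[0,0,0],[0,0,0]],[[0,0,0],[0,0,0]],[[0,0,0],[0,0,0]]]'
python3 - <<'E'
from workcell import *
from h import *
s=read_state();M=Ro.from_rotvec(s["eef_rot"]);p=s["eef_pos"];print(p,s["wrist_force"],s["ft_torque"])
c=camera("side");np.savez("side2.npz",**c)
tip=np.array(p)+[0,0,-95+0]; print("pred tip px",proj(c,tip),"grip",proj(c,np.array(p)+[0,0,11]))
u,v=proj(c,tip).astype(int)
cv2.imwrite("pics/v2.png",cv2.resize(c["color"][v-90:v+30,u-60:u+60],None,fx=5,fy=5,interpolation=cv2.INTER_CUBIC));print(u,v)
E
```

```text
time: 10.2
eef_pos: [520.8, 409.7, 195.5]
eef_rot: [3.104, 0.484, -0.002]
wrist_force: [-0.1, -0.0, -3.0]
opening: 19.7
grasp_force: 50.0
[520.79995994 409.6691144  195.54446057] [-0.06531939 -0.02080692 -2.95337823] [-0.0221822  -0.0063678  -0.04347933]
pred tip px [224.87312771 281.00173446] grip [222.43590254 248.68738987]
224 281
```

View pics/v2.png

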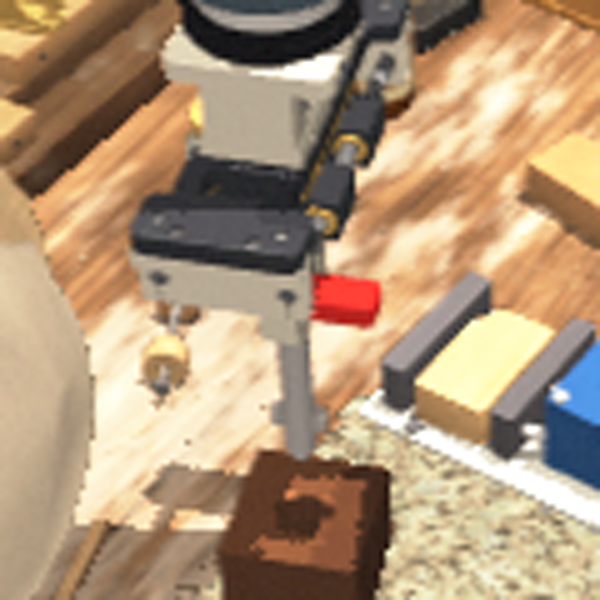

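```bash
python3 -m handwheel '[[[-0.3,0.2,0],[0,0,0]],[[-0.8,0.6,0],[0,0,0]],[[-0.8,0.65,0],[0,0,0]],[[-0.9,0.75,0],[0,0,0]],[[-0.9,0.75,0],[0,0,0]],[[-0.9,0.75,0],[0,0,0]],[[-0.9,0.75,0],[0,0,0]],[[-0.8,0.65,0],[0,0,0]],[[-0.6,0.45,0],[0,0,0]],[[-0.24,0.2,0],[0,0,0]]]'
python3 -m handwheel '[[[0,0,0],[0,0,-0.9]],[[0,0,0],[0,0,-0.98]],[[0,0,0],[0,0,-0.98]],[[0,0,0],[0,0,-0.98]],[[0,0,0],[0,0,-0.98]],[[0,0,0],[0,0,-0.98]],[[0,0,0],[0,0,-0.98]],[[0,0,0],[0,0,-0.98]],[[0,0,0],[0,0,-0.98]],[[0,0,0],[0,0,-0.2]]]'
python3 - <<'E'
from workcell import *
from h import *
s=read_state();M=Ro.from_rotvec(s["eef_rot"]);p=np.array(s["eef_pos"]);print(p,s["wrist_force"],s["ft_torque"],M.as_matrix().round(3).tolist(),s["joints"])
print("tool delta",M.inv().apply(np.array([420,256.5,0])-p))
c=camera("side");np.savez("side3.npz",**c);t=camera("top")
tip=p+[0,0,-95]; print("pred tip px",proj(c,tip),"win",proj(c,[420,256.5,63]))
u,v=proj(c,tip).astype(int);print(u,v)
a=cv2.resize(c["color"][v-60:v+40,u-50:u+50],(600,600),interpolation=cv2.INTER_CUBIC)
cv2.imwrite("pics/v3.png",a)
E
```

```text
time: 11.5
eef_pos: [419.6, 256.2, 196.4]
eef_rot: [-3.104, -0.484, -0.0]
wrist_force: [-0.0, -0.4, -1.0]
opening: 20.0
grasp_force: 50.0
time: 12.75
eef_pos: [420.4, 257.1, 196.2]
eef_rot: [-2.235, -2.207, -0.0]
wrist_force: [1.3, 0.2, -2.5]
opening: 19.5
grasp_force: 50.0
[420.36368015 257.06640464 196.24113166] [ 1.30953429  0.22071635 -2.51632501] [-0.05921519 -0.12024262  0.00207885] [[0.013, 1.0, 0.0], [1.0, -0.013, 0.0], [0.0, 0.0, -1.0]] [3.21943550e-01 1.79345119e-01 1.71486048e+00 1.50726407e-04
 1.24714400e+00 3.34490228e-01]
tool delta [ -0.61308928  -0.39236448 196.24093611]
pred tip px [290.10056809 257.03865771] win [289.76953331 267.50607829]
290 257
```

View pics/v3.png

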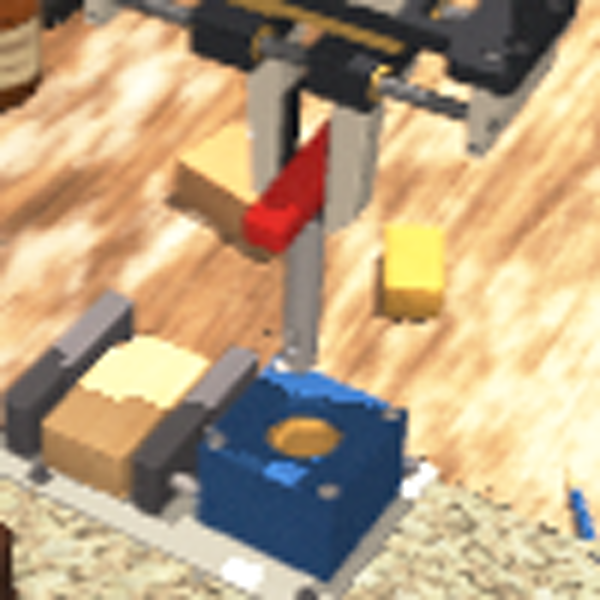

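Run:
```python
from h import *
s,t=load("side"),load("top")
for p in((290.9,269.5),(291,268.1),(290.4,268.2),(290.3,269.)):
    print(p,plane(s,p,63).round(1),tri(t,(231.1,265.8),s,p))
# screws in original images: bright low-sat blobs in housing; report side & top at 8x
for n,c,b in(("top",t,(246,286,214,252)),("side",s,(254,298,268,312))):
    y0,y1,x0,x1=b;big=cv2.resize(c["color"][y0:y1,x0:x1],None,fx=8,fy=8,interpolation=cv2.INTER_CUBIC)
    h=cv2.cvtColor(big,cv2.COLOR_BGR2HSV);blue=cv2.inRange(h,(98,110,40),(128,255,255))
    m=cv2.inRange(h,(0,0,130),(180,110,255));hull=cv2.convexHull(np.vstack([q for q in cv2.findContours(blue,0,1)[0] if cv2.contourArea(q)>500]))
    z=np.zeros_like(m);cv2.fillConvexPoly(z,hull,255);m&=z
    nn,l,st,ce=cv2.connectedComponentsWithStats(m)
    for k in range(1,nn):
        if 40<st[k,4]<1500:
            p=((ce[k][0]+.5)/8-.5+x0,(ce[k][1]+.5)/8-.5+y0);print(n,st[k,4],np.round(p,2),plane(c,p,64).round(1))
```

```text
(290.9, 269.5) [414.1 261.6  63. ] (array([417.75385507, 257.78415781,  58.18691335]), np.float64(3.5389527454571956))
(291, 268.1) [416.2 256.9  63. ] (array([417.75926301, 257.31847617,  62.94236535]), np.float64(3.281812973186177))
(290.4, 268.2) [417.4 258.   63. ] (array([418.48793302, 257.66008412,  62.35463062]), np.float64(1.7511306170078165))
(290.3, 269.0) [416.3 260.8  63. ] (array([418.53861511, 257.9486682 ,  59.61971972]), np.float64(1.7839074407891247))
top 461 [221.31 254.27] [447.3 283.1  64. ]
top 186 [228.82 252.17] [452.8 264.6  64. ]
top 1065 [242.75 255.17] [446.1 229.8  64. ]
top 50 [217.52 267.5 ] [414.4 291.3  64. ]
top 438 [219.27 275.54] [394.8 286.2  64. ]
top 843 [241.07 277.75] [390.4 232.2  64. ]
top 91 [225.38 278.49] [387.8 270.9  64. ]
side 206 [286.76 258.17] [442.8 229.7  64. ]
side 126 [296.39 260.51] [416. 225.  64.]
side 507 [304.66 265.38] [388.6 230.9  64. ]
side 784 [275.42 269.68] [448.8 283.1  64. ]
side 41 [287.76 267.55] [424.1 260.2  64. ]
side 596 [294.31 278.37] [391.6 286.8  64. ]
side 46 [299.66 286.01] [368.  303.8  64. ]
```

```bash
python3 -m handwheel '[[[0,-0.085,0.2],[0,0,0]],[[0,0,0.4],[0,0,0]],[[0,0,0.4],[0,0,0]],[[0,0,0.4],[0,0,0]],[[0,0,0.3],[0,0,0]],[[0,0,0.3],[0,0,0]],[[0,0,0.2],[0,0,0]],[[0,0,0.1],[0,0,0]],[[0,0,0.1],[0,0,0]],[[0,0,0.1],[0,0,0]]]'
cat > st.py <<'E'
from workcell import *
from h import *
s=read_state();M=Ro.from_rotvec(s["eef_rot"]).as_matrix();print("TCP",np.round(s["eef_pos"],1),"yaw",np.degrees(np.arctan2(M[1,0],M[0,0])).round(1),"tilt",M[:2,2].round(3),"F",np.round(s["wrist_force"],1),"T",np.round(s["ft_torque"],2),"op",s["opening"],s["grasp_force"],"j6",round(s["joints"][5],2))
E
python3 st.py
```

```text
time: 14.1
eef_pos: [418.6, 256.9, 146.3]
eef_rot: [2.236, 2.207, 0.0]
wrist_force: [0.8, 0.4, -2.8]
opening: 19.6
grasp_force: 50.0
TCP [418.6 256.9 146.3] yaw 89.3 tilt [0. 0.] F [ 0.8  0.4 -2.8] T [-0.07 -0.08  0.04] op 19.580392020398648 49.998260736465454 j6 0.34
```

```bash
python3 -m handwheel '[[[0,0,0.08],[0,0,0]],[[0,0,0.08],[0,0,0]],[[0,0,0.08],[0,0,0]],[[0,0,0.08],[0,0,0]],[[0,0,0.08],[0,0,0]],[[0,0,0.08],[0,0,0]],[[0,0,0.08],[0,0,0]],[[0,0,0.08],[0,0,0]],[[0,0,0],[0,0,0]],[[0,0,0],[0,0,0]]]'
python3 st.py
```

```text
time: 15.35
eef_pos: [418.4, 256.8, 133.3]
eef_rot: [-2.236, -2.207, 0.0]
wrist_force: [1.0, -3.7, -2.6]
opening: 19.4
grasp_force: 50.0
TCP [418.4 256.8 133.3] yaw 89.3 tilt [-0. -0.] F [ 1.  -3.7 -2.6] T [-0.82 -0.32  0.01] op 19.36938164320143 49.99812304973602 j6 0.34
```

```bash
python3 -m handwheel '[[[-0.04,0,0.05],[0,0,0]],[[0,0,0.05],[0,0,0]],[[0,0,0.05],[0,0,0]],[[0,0,0.05],[0,0,0]],[[0,0,0.04],[0,0,0]],[[0,0,0],[0,0,0]],[[0,0,0],[0,0,0]],[[0,0,0],[0,0,0]],[[0,0,0],[0,0,0]],[[0,0,0],[0,0,0]]]'
python3 st.py
```

```text
time: 16.6
eef_pos: [418.6, 256.1, 129.1]
eef_rot: [2.236, 2.207, 0.001]
wrist_force: [-1.2, -2.2, 5.5]
opening: 19.5
grasp_force: 50.0
TCP [418.6 256.1 129.1] yaw 89.3 tilt [0.001 0.   ] F [-1.2 -2.2  5.5] T [-0.51  0.19  0.02] op 19.48963332422476 50.00067472457886 j6 0.33
```

```bash
python3 -m handwheel '[[[0,0,0.01],[0,0,0.18]],[[0,0,0.01],[0,0,0.18]],[[0,0,0],[0,0,0.18]],[[0,0,0],[0,0,0.18]],[[0,0,0],[0,0,0.18]],[[0,0,0],[0,0,0.18]],[[0,0,0],[0,0,0.18]],[[0,0,0],[0,0,0]],[[0,0,0],[0,0,0]],[[0,0,0],[0,0,0]]]'
python3 st.py
```

```text
time: 17.85
eef_pos: [418.5, 256.3, 129.0]
eef_rot: [2.421, 2.002, 0.001]
wrist_force: [-1.4, -2.1, 8.2]
opening: 19.7
grasp_force: 50.0
TCP [418.5 256.3 129. ] yaw 79.2 tilt [0.001 0.   ] F [-1.4 -2.1  8.2] T [-0.52  0.42  0.13] op 19.693470577719044 50.00411868095398 j6 0.51
```

```bash
python3 -m handwheel '[[[0,0,0],[0,0,0.18]],[[0,0,0],[0,0,0.18]],[[0,0,0],[0,0,0.18]],[[0,0,0],[0,0,0.18]],[[0,0,0],[0,0,0.18]],[[0,0,0],[0,0,0.18]],[[0,0,0],[0,0,0.18]],[[0,0,0],[0,0,0]],[[0,0,0],[0,0,0]],[[0,0,0],[0,0,0]]]'
python3 st.py
```

```text
time: 19.1
eef_pos: [418.3, 256.3, 128.6]
eef_rot: [-2.587, -1.782, -0.001]
wrist_force: [-2.3, -1.3, 5.8]
opening: 19.3
grasp_force: 50.0
TCP [418.3 256.3 128.6] yaw 69.1 tilt [0.    0.001] F [-2.3 -1.3  5.8] T [-0.37  0.4   0.02] op 19.327707309977207 50.001495480537415 j6 0.69
```

```bash
python3 -m handwheel '[[[0,0,0.01],[0,0,0.18]],[[0,0,0.01],[0,0,0.18]],[[0,0,0],[0,0,0.18]],[[0,0,0],[0,0,0.18]],[[0,0,0],[0,0,0.18]],[[0,0,0],[0,0,0.18]],[[0,0,0],[0,0,0]],[[0,0,0],[0,0,0]],[[0,0,0],[0,0,0]],[[0,0,0],[0,0,0]]]'
python3 st.py
```

```text
time: 20.35
eef_pos: [418.2, 256.0, 127.8]
eef_rot: [-2.714, -1.582, 0.001]
wrist_force: [-2.2, 0.3, -3.3]
opening: 19.6
grasp_force: 50.0
TCP [418.2 256.  127.8] yaw 60.5 tilt [-0. -0.] F [-2.2  0.3 -3.3] T [-0.03  0.41  0.01] op 19.630851285684653 49.997992515563965 j6 0.84
```

```bash
python3 -m handwheel '[[[-0.01,-0.02,0.04],[0,0,0]],[[0,0,0.04],[0,0,0]],[[0,0,0.04],[0,0,0]],[[0,0,0.04],[0,0,0]],[[0,0,0.04],[0,0,0]],[[0,0,0.04],[0,0,0]],[[0,0,0.04],[0,0,0]],[[0,0,0.04],[0,0,0]],[[0,0,0],[0,0,0]],[[0,0,0],[0,0,0]]]'
python3 st.py
```

```text
time: 21.6
eef_pos: [418.0, 256.0, 121.4]
eef_rot: [2.714, 1.582, -0.0]
wrist_force: [-1.0, -0.8, -2.8]
opening: 19.4
grasp_force: 50.0
TCP [418.  256.  121.4] yaw 60.5 tilt [ 0. -0.] F [-1.  -0.8 -2.8] T [-0.28  0.23 -0.03] op 19.377251767617835 49.9982088804245 j6 0.84
```

```bash
python3 -m handwheel '[[[0,0,0.05],[0,0,0]],[[0,0,0.05],[0,0,0]],[[0,0,0.05],[0,0,0]],[[0,0,0.05],[0,0,0]],[[0,0,0.05],[0,0,0]],[[0,0,0.05],[0,0,0]],[[0,0,0.05],[0,0,0]],[[0,0,0.05],[0,0,0]],[[0,0,0.05],[0,0,0]],[[0,0,0],[0,0,0]]]'
python3 st.py
python3 -m handwheel '[[[0,0,0.04],[0,0,0]],[[0,0,0.04],[0,0,0]],[[0,0,0.03],[0,0,0]],[[0,0,0.03],[0,0,0]],[[0,0,0],[0,0,0]],[[0,0,0],[0,0,0]],[[0,0,0],[0,0,0]],[[0,0,0],[0,0,0]],[[0,0,0],[0,0,0]],[[0,0,0],[0,0,0]]]'
python3 st.py
```

```text
time: 22.85
eef_pos: [417.9, 256.0, 112.3]
eef_rot: [-2.714, -1.582, 0.0]
wrist_force: [-0.5, -1.3, -2.4]
opening: 19.7
grasp_force: 50.0
TCP [417.9 256.  112.3] yaw 60.5 tilt [-0. -0.] F [-0.5 -1.3 -2.4] T [-0.39  0.1   0.  ] op 19.67592777899616 49.998157024383545 j6 0.84
time: 24.1
eef_pos: [418.3, 256.2, 111.1]
eef_rot: [2.714, 1.582, 0.002]
wrist_force: [-3.7, -2.8, 9.8]
opening: 19.4
grasp_force: 50.0
TCP [418.3 256.2 111.1] yaw 60.5 tilt [0.001 0.   ] F [-3.7 -2.8  9.8] T [-0.72  0.88  0.05] op 19.378808681047595 50.00245213508606 j6 0.84
```

```bash
python3 -m handwheel '[[[0,0,-0.03],[0,0,0.4]],[[0,0,0],[0,0,0.5]],[[0,0,0],[0,0,0.5]],[[0,0,0],[0,0,0.5]],[[0,0,0],[0,0,0.5]],[[0,0,0],[0,0,0.5]],[[0,0,0],[0,0,0.5]],[[0,0,0],[0,0,0.5]],[[0,0,0],[0,0,0.5]],[[0,0,0],[0,0,0.5]]]'
python3 st.py
```

```text
time: 25.35
eef_pos: [418.0, 256.5, 111.1]
eef_rot: [-3.088, -0.577, -0.001]
wrist_force: [-3.9, -0.2, 6.2]
opening: 19.2
grasp_force: 50.1
TCP [418.  256.5 111.1] yaw 21.2 tilt [0.001 0.001] F [-3.9 -0.2  6.2] T [-0.2   0.74  0.28] op 19.216048813618322 50.0757372379303 j6 1.52
```

```bash
python3 -m handwheel '[[[0,0,0],[0,0,0.2]],[[0,0,0],[0,0,0.2]],[[0,0,0],[0,0,0.2]],[[0,0,0],[0,0,0.2]],[[0,0,0],[0,0,0.2]],[[0,0,0],[0,0,0.2]],[[0,0,0],[0,0,0.2]],[[0,0,0],[0,0,0]],[[0,0,0],[0,0,0]],[[0,0,0],[0,0,0]]]'
python3 st.py
```

```text
time: 26.6
eef_pos: [418.0, 256.5, 111.1]
eef_rot: [-3.129, -0.276, -0.001]
wrist_force: [-3.5, -0.5, 6.7]
opening: 19.4
grasp_force: 50.1
TCP [418.  256.5 111.1] yaw 10.1 tilt [0.001 0.001] F [-3.5 -0.5  6.7] T [-0.18  0.81  0.27] op 19.37391438980664 50.05236089229584 j6 1.72
```

```bash
python3 -m handwheel '[[[0,0,0],[0,0,0.1]],[[0,0,0],[0,0,0.1]],[[0,0,0],[0,0,0.1]],[[0,0,0],[0,0,0.1]],[[0,0,0],[0,0,0.1]],[[0,0,0],[0,0,0.1]],[[0,0,0],[0,0,0]],[[0,0,0],[0,0,0]],[[0,0,0],[0,0,0]],[[0,0,0],[0,0,0]]]'
python3 st.py
```

```text
time: 27.85
eef_pos: [418.0, 256.6, 111.1]
eef_rot: [-3.137, -0.145, -0.001]
wrist_force: [-4.1, -0.6, 6.1]
opening: 19.4
grasp_force: 50.1
TCP [418.  256.6 111.1] yaw 5.3 tilt [0.001 0.001] F [-4.1 -0.6  6.1] T [-0.11  0.79  0.3 ] op 19.393384243990578 50.05959749221802 j6 1.8
```

```bash
python3 -m handwheel '[[[0,0,0],[0,0,0.1]],[[0,0,0],[0,0,0.1]],[[0,0,0],[0,0,0.1]],[[0,0,0],[0,0,0.1]],[[0,0,0],[0,0,0]],[[0,0,0],[0,0,0]],[[0,0,0],[0,0,0]],[[0,0,0],[0,0,0]],[[0,0,0],[0,0,0]],[[0,0,0],[0,0,0]]]'
python3 st.py
```

```text
time: 29.1
eef_pos: [418.0, 256.6, 111.1]
eef_rot: [-3.14, -0.057, -0.001]
wrist_force: [-3.5, -0.0, 6.8]
opening: 19.4
grasp_force: 50.1
TCP [418.  256.6 111.1] yaw 2.1 tilt [0.001 0.001] F [-3.5 -0.   6.8] T [-0.13  0.78  0.22] op 19.401120662765816 50.05954563617706 j6 1.86
```

```bash
python3 -m handwheel '[[[0,0,0],[0,0,0.1]],[[0,0,0],[0,0,0.1]],[[0,0,0],[0,0,0.1]],[[0,0,0],[0,0,0.1]],[[0,0,0],[0,0,0]],[[0,0,0],[0,0,0]],[[0,0,0],[0,0,0]],[[0,0,0],[0,0,0]],[[0,0,0],[0,0,0]],[[0,0,0],[0,0,0]]]'
python3 st.py
```

```text
time: 30.35
eef_pos: [418.0, 256.6, 111.1]
eef_rot: [-3.14, 0.03, -0.001]
wrist_force: [-4.0, -0.2, 6.6]
opening: 19.5
grasp_force: 50.1
TCP [418.  256.6 111.1] yaw -1.1 tilt [0.001 0.001] F [-4.  -0.2  6.6] T [-0.11  0.71  0.27] op 19.53507595467478 50.05942940711975 j6 1.91
```

```bash
python3 -m handwheel '[[[0,0,0],[0,0,0.1]],[[0,0,0],[0,0,0.1]],[[0,0,0],[0,0,0.1]],[[0,0,0],[0,0,0.1]],[[0,0,0],[0,0,0]],[[0,0,0],[0,0,0]],[[0,0,0],[0,0,0]],[[0,0,0],[0,0,0]],[[0,0,0],[0,0,0]],[[0,0,0],[0,0,0]]]'
python3 st.py
```

```text
time: 31.6
eef_pos: [418.0, 256.6, 111.1]
eef_rot: [-3.139, 0.117, -0.001]
wrist_force: [-3.3, -1.3, 5.7]
opening: 19.8
grasp_force: 50.4
TCP [418.  256.6 111.1] yaw -4.3 tilt [0.001 0.001] F [-3.3 -1.3  5.7] T [-0.04  0.68  0.67] op 19.805334883849067 50.356550216674805 j6 1.97
```

```bash
python3 -m handwheel '[[[0,0,0],[0,0,0]],[[0,0,0],[0,0,0]],[[0,0,0],[0,0,0]],[[0,0,0],[0,0,0]],[[0,0,0],[0,0,0]],[[0,0,0],[0,0,0]],[[0,0,0],[0,0,0]],[[0,0,0],[0,0,0]],[[0,0,0],[0,0,0]],[[0,0,0],[0,0,0]]]' 0.3
python3 st.py
python3 -m handwheel '[[[0,0,-0.2],[0,0,0]],[[0,0,-0.5],[0,0,0]],[[0,0,-0.8],[0,0,0]],[[0,0,-0.9],[0,0,0]],[[0,0,-0.9],[0,0,0]],[[0,0,-0.9],[0,0,0]],[[0,0,-0.8],[0,0,0]],[[0,0,-0.5],[0,0,0]],[[0,0,0],[0,0,0]],[[0,0,0],[0,0,0]]]'
python3 st.py
python3 - <<'E'
from workcell import *
from h import *
c=camera("side");t=camera("top")
a=cv2.resize(c["color"][200:300,230:330],(500,500),interpolation=cv2.INTER_CUBIC);b=cv2.resize(t["color"][200:300,190:250],(300,500),interpolation=cv2.INTER_CUBIC)
cv2.imwrite("pics/v4.png",np.hstack([a,b]))
E
```

```text
time: 32.85
eef_pos: [418.0, 256.1, 110.3]
eef_rot: [3.139, -0.119, -0.0]
wrist_force: [-1.0, -0.7, -0.1]
opening: 60.4
grasp_force: 0.0
TCP [418.  256.1 110.3] yaw -4.3 tilt [-0. -0.] F [-1.  -0.7 -0.1] T [ 0.05 -0.   -0.01] op 60.382065830222764 0.0 j6 1.97
time: 34.1
eef_pos: [417.7, 255.9, 219.8]
eef_rot: [3.139, -0.119, -0.001]
wrist_force: [0.6, -0.1, 0.6]
opening: 60.5
grasp_force: 0.0
TCP [417.7 255.9 219.8] yaw -4.3 tilt [-0.001 -0.   ] F [ 0.6 -0.1  0.6] T [ 0.08  0.01 -0.02] op 60.51500933322234 0.0 j6 1.97
```

View pics/v4.png

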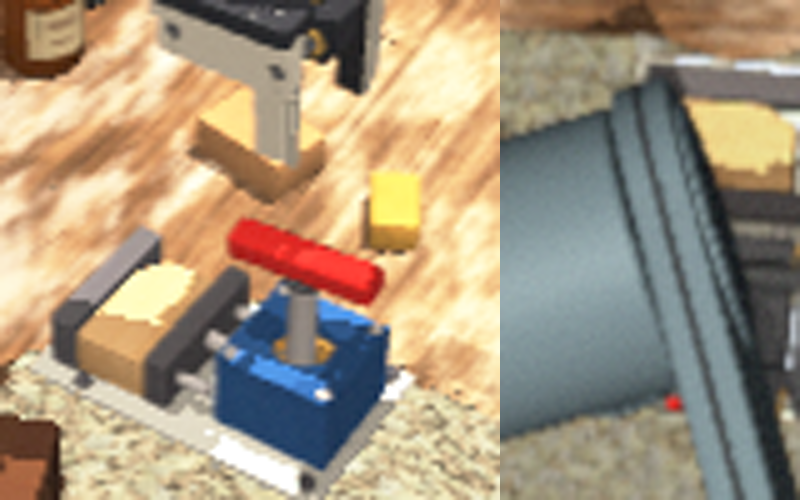

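The side view shows the key upright and home in the lock, with its handle around (305,260). The jaw is tight on the maple block against the fence, around (110–220, 330), and the gripper is clear above.

```bash
python3 -c "
from workcell import *;print(hand_in())"
```

```text
the job is handed in; nothing more can be done
None
```

The job is handed in at about 34 s: the key stands home in the lock, turned clockwise to about 0.67 N m with the maple block held against the fence, and the gripper is open and clear.

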